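# Clamp the coated-panel carrier in the tester bed

## Robot

A 6-joint arm with a two-finger parallel gripper is mounted at the origin on the work surface. World frame = base frame: x ahead of the robot, y to its left, z up, the work surface at z = 0. Lengths are in m, angles in rad, forces in N, time in s.
With the tool pointing down it reaches from about 0.3 to 0.775 m from the base axis. Payload 14.6 kg.
Tool frame: the origin (TCP) lies midway between the tips of the shut fingers; the grasp point (between the pads) lies 19 mm behind it; z points along the fingers, y is the line along which they close (so a half turn about z gives the same grasp; the last joint's range is limited). The gripper opens to 85 mm and grips with 20 to 120 N. Pads are 22 mm wide; open, the fingers measure 114 mm over their backs; the gripper's body (76 mm by 85 mm) begins 54 mm behind the grasp point. The pads swing forward as they close: fully open they stand 13 mm farther back than shut.
Start: joints at [1.182, 0.3, 1.521, -0, 1.321, -0.067], TCP at [0.174, 0.522, 0.231] pointing down, gripper open.
Joint ranges: [-3.03, 3.03], [-0.79, 2.21], [0.23, 2.52], [-1.04, 4.18], [0, 3.07], [-2.55, 2.55]. Speed limits (rad/s): [2.22, 2.22, 2.57, 3.14, 3.14, 3.14].

## Interface

Orientations are given as [roll, pitch, yaw] about the fixed x, y, z axes, in that order (R = Rz(yaw) Ry(pitch) Rx(roll)).
In Python, from plant import r gives the robot as it stands. Calls block until the motion is done:
- r.move_pose(position, orientation): joint-space move of the TCP to a pose.
- r.move_l(position, v=0.15, rotation=None, max_force=None): straight line of the TCP; rotation=None keeps the orientation; v is the mean speed in m/s. With max_force (N) it stops when the force on the tool has changed by that much, and returns True; else False.
- r.goto_joints(angles): joint-space move.
- r.command_gripper(opening, force=None): finger opening in m; force is the grip in N (None keeps the last); returns when the fingers have stopped.
- r.wait(seconds).
- r.solve_ik(position, orientation): joint angles nearest the present ones, or None.
- r.get_state(): the state.
- r.read_camera(name): name is "scene" or "side" or "wrist"; returns the picture (400x640x3 uint8, red, green, blue); there is no depth.
- r.camera_model(name): a dict with "vertical_fov" (degrees; the focal length in pixels is half the picture's height over the tangent of half this angle, whatever the lens; pixels are square), "cx", "cy" (the principal point, pixels), "k1" (the pictures are not rectified: a ray, as slopes to the right and down, at radius r is drawn at 1 + k1 r^2 times it, then the intrinsics apply), "extrinsics" (4x4, takes a point from camera to world coordinates). Camera axes: x right, y down, z forward; pixel columns grow to the right and rows downward; lengths in m; the calibration is good to about 2 mm. A picture is of the moment at which its call begins: read the wrist's pose just before it. camera_model takes no time and is no camera call; for the wrist camera it gives the pose at the moment of the call.
A pose or a line that the arm cannot do raises r.Unreachable and nothing moves.
- r.job_done(): hands the job in; it is judged then, once.
The state is a dict: "time_s": time; "joint_positions": joint angles; "qd": joint speeds; "joint_efforts": joint torques, N m; "ee_pos": TCP position; "tcp_rot": TCP orientation; "ft_force": force on the tool from outside, world axes, zero at the start; "moment": the same for the moment, N m; "opening": finger opening in m; "grip_force": force on a finger pad.
Only numpy, scipy, OpenCV 4.12 (cv2) and the standard library are available. Lean on these libraries where they do the work, as an engineer would, in place of code of your own. Each camera call takes 0.05 s, during which the arm holds its last target. There are 200 camera calls.

## Task

Put the larger of the two aluminium specimen carriers into the pocket of the grey tester bed, flat on the pocket floor and square. Then turn the bed's black wing knob clockwise until it clicks over into its detent, so that the knob stays locked by itself, and let go. Leave everything else on the bench where it is.

Things in the scene. Friction and masses are not known exactly. Their poses are not given: they have to be found in the camera images.
- carrier: The larger specimen carrier: an aluminium plate 80 x 120 x 10 mm (x, y, z) with two grey panels on it and a black upright grip bar along its middle, 16 mm wide (x), 60 mm long (y), from 10 to 40 mm above the underside. About 0.3 kg, loose on the bench. Origin at the centre of the underside, z up. It is symmetric: either way round is right.
- small_carrier: The smaller carrier, same build: plate 60 x 90 x 10 mm (x, y, z), grip bar 16 mm wide (x), 45 mm long (y), top at 40 mm. Origin at the centre of the underside. Not wanted; leave it alone.
- bed: The grey tester bed, fixed to the bench: 107 mm (x) by 210 mm (y, from -80 to +130 mm), top face 20 mm above the bench. Origin on the bench below the centre of the pocket; z up. The knob's axis is upright, at x = 0, y = +92 mm.
- pocket (a point): Centre of the pocket's floor, 10 mm above the bench, axes as the bed's. The pocket is 83 mm (x) by 123 mm (y) and 10 mm deep, with upright walls and open above, so a seated carrier's plate is flush with the bed's top face and its long side lies along the bed's y.
- knob_grip (a point): Middle of the knob's black wing grip, on the knob's axis, 57 mm above the bench; its axes turn with the knob. The wing is 60 mm long (along its x), 16 mm wide (y) and 34 mm high, from 40 to 74 mm above the bench. All round it is free above 30 mm. Its turn is more than most wrists give in one grasp: let go, turn back and grasp again.
- knob (a joint): Turn of the knob, rad, clockwise from above; at 0 the wing's axes are the bed's. Starts at 0 to 0.35, turns freely and stays where left, up to a ridge whose top is anywhere from 1.8 to 2.45 (unseen, varies). From 0.25 before the top it resists (to 0.3 N m) and springs back if let go; over the top it drops on 0.22 into the detent and stays, with a hard stop right behind: do not force that.
- pin (a joint): Detent pin, a 6 mm thick steel pin in the edge of the clamp disc's thin side (the wing's -y side), turning with the knob and moved by its hidden ridge; m outwards. 0 (8 mm proud of the disc) while the knob turns freely, 0.005 to 0.006 on the ridge's top, where it can hang and is not locked, about 0.0035 once the knob rests in its detent.
- pin_end (a point): Centre of the detent pin's outer end, 24 mm from the knob's axis while the knob turns freely, 26.5 mm above the bench.
- tube_a: Capped plastic tube standing on its blue cap, 36 mm wide, 115 mm high; bystander. Origin at the centre of its foot.
- tube_b: A second such tube; bystander.
- beaker: Glass beaker, 76 mm wide, 90 mm high; bystander. Origin at the centre of its foot.
- tape: Roll of paper tape lying flat, 90 mm wide, 24 mm high; bystander. Origin at the centre of its underside.
- brush: Brush lying on the bench; bystander. Origin at the centre of its underside.
- jar: Amber jar, 64 mm wide, 75 mm high; bystander. Origin at the centre of its foot.
- clamp_disc (a point): Centre of the top of the steel clamp disc under the wing, turning with it: radius 32 mm, 23 to 30 mm above the bench, centred 16 mm off the knob's axis on the wing's +y side. At the start it points away from the pocket; when locked it overlaps the carrier's edge, 3 mm above the plate.
Not all that is in view belongs to the job. What is shaped like the carrier but orange is not meant.

How it is judged:
On the way, in this order (a step that is already met when the one before it is completed fails the run):
1. the larger carrier lies flat and square on the pocket floor, the knob not yet locked (z of carrier in the frame of pocket below 0.0025 m and x of carrier in the frame of pocket between -0.003 and 0.003 m and y of carrier in the frame of pocket between -0.003 and 0.003 m and angle between carrier's own z axis and vertical below 0.03 rad and angle between the y axis of carrier and the y axis of pocket, either way round below 0.06 rad and value of joint pin below 0.001 m), for 0.2 s.
2. the knob is clicked into its detent (value of joint pin between 0.002 and 0.005 m and value of joint knob above 1.9 rad), for 0.2 s.
At the end, for the whole second after the job is handed in: The larger carrier lies in the pocket, its underside within 2.5 mm of the floor, level within 0.03 rad and square to the bed within 0.06 rad, within 3 mm of the pocket's centre; the knob rests in its detent (turned at least 1.9 rad, pin between 2 and 5 mm out), the carrier at rest (all of step 2 and z of carrier in the frame of pocket below 0.0025 m and x of carrier in the frame of pocket between -0.003 and 0.003 m and y of carrier in the frame of pocket between -0.003 and 0.003 m and angle between carrier's own z axis and vertical below 0.03 rad and angle between the y axis of carrier and the y axis of pocket, either way round below 0.06 rad and linear speed of carrier below 0.02 m/s); the robot touches nothing.
It fails at once if the smaller carrier is moved by more than 30 mm (distance of small_carrier from where it was at the start of the episode above 0.03 m).
It fails at once if another loose thing on the bench is moved by more than 30 mm (distance of any of tube_a, tube_b, beaker, tape, brush, jar from where it was at the start of the episode above 0.03 m).
It also fails if it takes over 64 s, if anything falls off the work surface, if the arm or the gripper's body presses on something with over 40 N, if the wrist force passes 120 N, or if a joint passes its speed limit or range.

## Working session

There is one attempt and no reset: what is moved stays moved. The work goes in short steps, each a Python script; the robot and the scene stay as the last script left them, time stands still between calls to the robot, and variables do not carry over. Pictures are saved under pics/ and viewed, at most 10 in all, crops included, and the job is handed in when it is done.

```bash
ls; mkdir -p pics
python3 - <<'E'
from plant import r
import cv2,numpy as np
for n in ["scene","side","wrist"]:
    m=r.camera_model(n); print(n,{k:(np.round(v,4).tolist() if k=="extrinsics" else v) for k,v in m.items()})
    cv2.imwrite(f"pics/{n}0.png",r.read_camera(n)[:,:,::-1])
print(r.get_state())
E
```

```text
pics
scene {'vertical_fov': 46.94939113835086, 'cx': 320.2388264115457, 'cy': 188.7573215919177, 'k1': -0.032749790520978636, 'extrinsics': [[-0.8266, 0.3389, -0.4493, 1.167], [0.5625, 0.47, -0.6802, 0.8998], [-0.0193, -0.815, -0.5791, 0.8539], [0.0, 0.0, 0.0, 1.0]]}
side {'vertical_fov': 55.19814729211194, 'cx': 316.56308627592927, 'cy': 206.53349041535432, 'k1': -0.016483797567982694, 'extrinsics': [[0.9832, -0.1038, 0.1504, 0.3992], [-0.1825, -0.5981, 0.7803, -0.916], [0.009, -0.7946, -0.607, 0.7984], [0.0, 0.0, 0.0, 1.0]]}
wrist {'vertical_fov': 62.9799354142024, 'cx': 317.8994863413968, 'cy': 198.2150814006508, 'k1': -0.06865226889568668, 'extrinsics': [[0.317, 0.8997, 0.3001, 0.096], [0.9484, -0.3007, -0.1003, 0.5474], [-0.0, 0.3164, -0.9486, 0.375], [0.0, 0.0, 0.0, 1.0]]}
{'time_s': 0.15, 'joint_positions': array([ 1.18239935e+00,  3.00373363e-01,  1.52143909e+00,  3.78587807e-06,
        1.32073883e+00, -6.66004761e-02]), 'qd': array([-0.00049092, -0.00281232, -0.00155936, -0.00076222,  0.00052686,
        0.000647  ]), 'joint_efforts': array([ 4.36566788e-04, -5.43667567e+01, -3.61883318e+01, -5.81311042e-05,
        3.02290282e-03,  1.70773023e-05]), 'ee_pos': array([0.17388022, 0.52159309, 0.23083501]), 'tcp_rot': array([-3.14063639e+00, -6.74569810e-05,  2.81979518e+00]), 'ft_force': array([-0.26629518, -0.46538335, -0.45338699]), 'moment': array([ 0.05614381, -0.01249741,  0.00371911]), 'grip_force': 0.0, 'opening': 0.08565954705814227}
```

View pics/scene0.png

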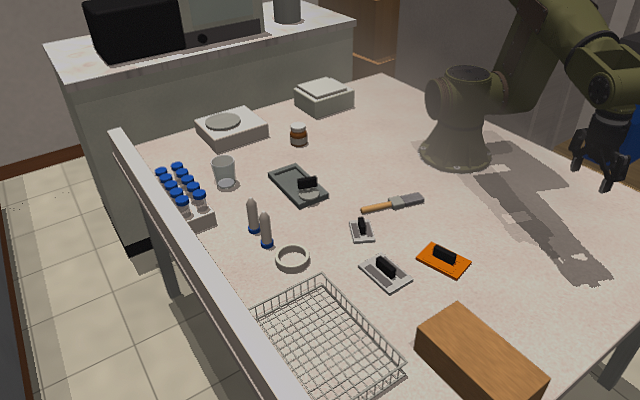

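View pics/side0.png

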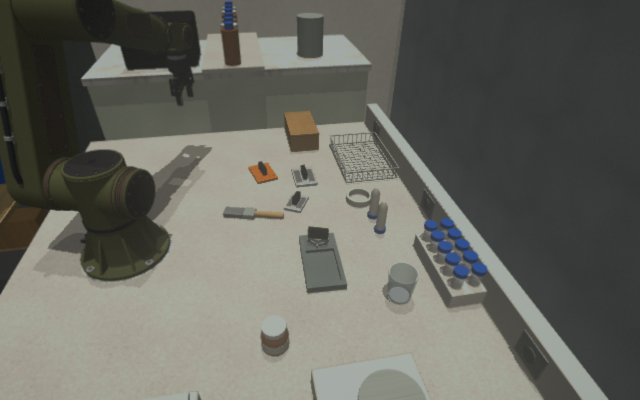

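The pictures show three plates with grip bars:
- Grey, scene (385,272), side (304,176): larger than the other grey one, so this is the one wanted.
- Grey, scene (362,230), side (297,202): the smaller carrier.
- Orange, scene (444,260), side (263,172): the decoy.

The bed is at scene (298,185) and side (322,262), with its knob at scene (308,183) and side (318,236).

```bash
cat > h.py <<'E'
import numpy as np,cv2
from scipy.optimize import least_squares
def K(m):
    f=200/np.tan(np.radians(m["vertical_fov"])/2)
    return np.array([[f,0,m["cx"]],[0,f,m["cy"]],[0,0,1.]]),np.array([m["k1"],0,0,0,0.])
def proj(m,P):
    k,d=K(m);E=np.linalg.inv(np.array(m["extrinsics"]))
    return cv2.projectPoints(np.asarray(P,float).reshape(-1,3),cv2.Rodrigues(E[:3,:3])[0],E[:3,3],k,d)[0][:,0]
def ray(m,uv):
    k,d=K(m);E=np.array(m["extrinsics"])
    p=cv2.undistortPoints(np.array([[uv]],float),k,d)[0,0]
    return E[:3,3],E[:3,:3]@np.array([p[0],p[1],1])
def onz(m,uv,z):
    o,d=ray(m,uv);return o+d*(z-o[2])/d[2]
def tri(obs):
    s=least_squares(lambda X:np.concatenate([proj(m,X)[0]-uv for m,uv in obs]),[.5,0,.05])
    return s.x,np.abs(s.fun).max()
E
python3 - <<'E'
from plant import r
from h import *
s,d=r.camera_model("scene"),r.camera_model("side")
for n,a,b in [("large",(386,267),(305,172)),("small",(362,226),(297,198)),("orange",(444,254),(263,168)),("knob",(307,183),(318,234)),("bedcorners far",(269,180),(309,290)),("bed2",(287,203-17),(345,284))]:
    print(n,tri([(s,a),(d,b)]),onz(s,a,.03),onz(d,b,.03))
E
```

```text
large (array([0.58298791, 0.30160441, 0.0249622 ]), np.float64(1.2493830371551553)) [0.58402567 0.3054355  0.03      ] [0.58580167 0.28904921 0.03      ]
small (array([0.531447  , 0.141023  , 0.02382714]), np.float64(0.7594712794464726)) [0.53407552 0.14674142 0.03      ] [0.53267483 0.13029362 0.03      ]
orange (array([0.43084331, 0.35377409, 0.02605994]), np.float64(0.6369830236117195)) [0.43273788 0.35631519 0.03      ] [0.43286835 0.34410789 0.03      ]
knob (array([ 0.56290405, -0.08914749,  0.05362851]), np.float64(0.3056262202658786)) [ 0.54399003 -0.11823932  0.03      ] [ 0.56889439 -0.06348781  0.03      ]
bedcorners far (array([ 0.54518872, -0.25320806, -0.01504303]), np.float64(16.65148663697454)) [ 0.63322024 -0.20341274  0.03      ] [ 0.50578619 -0.27292732  0.03      ]
bed2 (array([ 0.59683472, -0.21528022, -0.02299258]), np.float64(8.766579949623292)) [ 0.60367027 -0.14103687  0.03      ] [ 0.60198142 -0.26956828  0.03      ]
```

Run:
```python
from plant import r
from h import *
import pickle
o={}
for n,p in [("c1",[.583,.30,.25]),("c2",[.54,.25,.26]),("b1",[.57,-.13,.27]),("b2",[.60,-.19,.24])]:
    yaw=np.pi/2+np.arctan2(p[1],p[0])
    r.move_pose(p,[np.pi,0,yaw]); r.wait(.2)
    m=r.camera_model("wrist"); im=r.read_camera("wrist"); o[n]=(m,im)
pickle.dump(o,open("w.pkl","wb"))
print(r.get_state()["time_s"],r.get_state()["joint_positions"])
cv2.imwrite("pics/grid.png",cv2.resize(np.vstack([np.hstack([o["c1"][1],o["c2"][1]]),np.hstack([o["b1"][1],o["b2"][1]])])[:,:,::-1],(800,500),interpolation=cv2.INTER_AREA))
```

```text
5.0417 [-3.63695803e-01  4.72289189e-01  1.26210132e+00  2.61333288e-05
  1.40590128e+00 -5.81530870e-02]
```

View pics/grid.png

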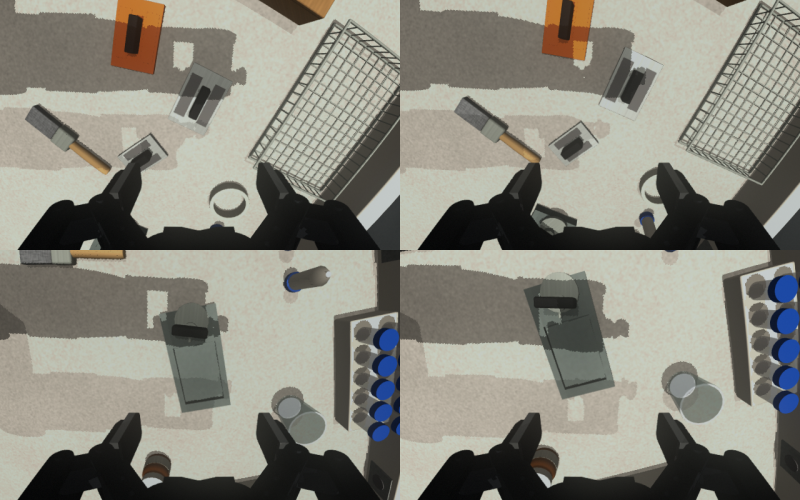

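The grid of wrist views (half-size panels) shows the large carrier at c1 (198,96) and c2 (630,84), beside the visibly smaller one at c1 (143,153). The bed is at b1 (195,355) and b2 (568,335), with its knob at the far end. I'll enlarge these to read the corners and confirm the identity.

Run:
```python
from h import *
import pickle
o=pickle.load(open("w.pkl","rb")); T=[]
for n,(x,y,s) in {"c1":(260,90,2.5),"c2":(310,60,2.5),"b1":(240,75,2),"b2":(190,20,2)}.items():
    w,h=int(400/s),int(300/s)
    if n[0]=="b": w,h,sx=240,240,None
    im=o[n][1][y:y+h,x:x+w,::-1]; 
    S=400/w if n[0]=="c" else 1.25
    print(n,"crop",x,y,"scale",S); im=cv2.convertScaleAbs(cv2.resize(im,(int(w*S),int(h*S)),interpolation=cv2.INTER_CUBIC),alpha=1.5,beta=20)
    T.append(cv2.copyMakeBorder(im,0,300-im.shape[0],0,400-im.shape[1],cv2.BORDER_CONSTANT))
cv2.imwrite("pics/crops.png",np.vstack([np.hstack(T[:2]),np.hstack(T[2:])]))
```

```text
c1 crop 260 90 scale 2.5
c2 crop 310 60 scale 2.5
b1 crop 240 75 scale 1.25
b2 crop 190 20 scale 1.25
```

View pics/crops.png

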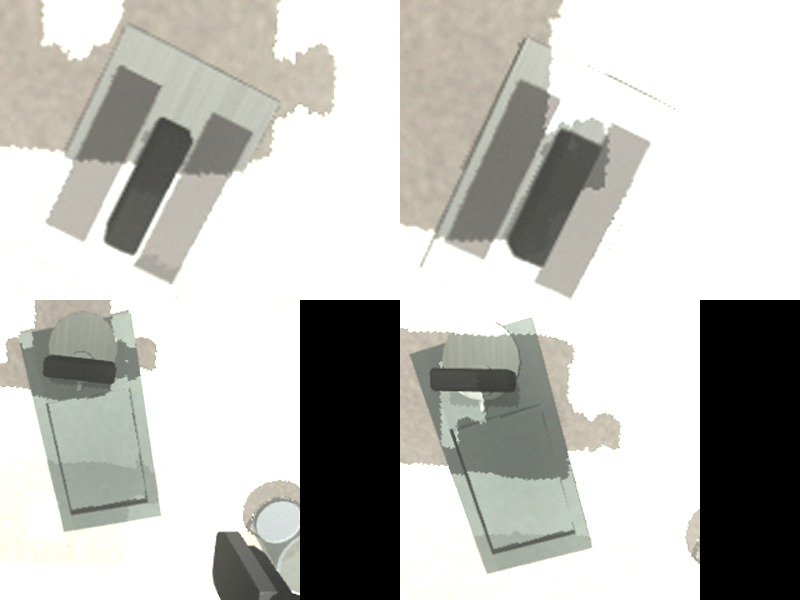

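```bash
cat > fit.py <<'E'
from h import *
import pickle
o=pickle.load(open("w.pkl","rb"));M={k:v[0] for k,v in o.items()}
def px(n,L):
    x,y,s={"c1":(260,90,2.5),"c2":(310,60,2.5),"b1":(240,75,1.25),"b2":(190,20,1.25)}[n]
    return np.array(L)/s+[x,y]
C={"c1":px("c1",[(120,66),(161,86),(85,242),(46,222),(212,113),(252,133),(174,284),(135,265)]),
   "c2":px("c2",[(120,82),(158,98),(83,260),(43,240),(212,124),(250,143),(172,298),(135,282)])}
# free triangulation of each panel corner
P=np.array([tri([(M["c1"],a),(M["c2"],b)])[0] for a,b in zip(C["c1"],C["c2"])]); print(np.round(P,4))
print("centre tri",P.mean(0))
for n in C:
    Q=np.array([onz(M[n],p,.0105) for p in C[n]]); 
    v=(Q[[0,1,4,5]]-Q[[3,2,7,6]]).mean(0); print(n,Q.mean(0),"len",np.linalg.norm(v),"yaw of y axis",np.arctan2(v[1],v[0]),"w",np.linalg.norm(Q[5]-Q[0]))
B={"b1":px("b1",[(20,36),(130,12),(160,216),(65,231)]),"b2":px("b2",[(10,54),(132,18),(192,246),(88,274)])}
P=np.array([tri([(M["b1"],a),(M["b2"],b)])[0] for a,b in zip(B["b1"],B["b2"])]); print(np.round(P,4))
mod=np.array([(-53.5,130),(53.5,130),(53.5,-80),(-53.5,-80)])/1e3
for s in [1]:
  def pts(v,md=mod):
    c,q=np.cos(v[2]),np.sin(v[2]); return np.c_[md@np.array([[c,q],[-q,c]])+v[:2],np.full(len(md),v[3])]
  def res(v): return np.concatenate([(proj(M[n],pts(v))-B[n]).ravel() for n in B])
  for z in (0,1):
    f=(lambda v:res(v)) if z else (lambda v:res(np.r_[v,.02]))
    s=least_squares(f,[.57,-.18,0,.02][:3+z]);print("bed",s.x,"rms px",np.sqrt((s.fun**2).mean()),np.round(s.fun,1))
E
python3 fit.py
```

```text
[[0.5482 0.342  0.0089]
 [0.5688 0.3428 0.0053]
 [0.5707 0.2582 0.0067]
 [0.5488 0.2585 0.0051]
 [0.5954 0.3431 0.0135]
 [0.6172 0.3433 0.0092]
 [0.6193 0.26   0.0099]
 [0.5977 0.2603 0.0121]]
centre tri [0.58325959 0.30100251 0.00884537]
c1 [0.58322766 0.3013352  0.0105    ] len 0.08321097686054478 yaw of y axis 1.593690955350007 w 0.06910534435697437
c2 [0.58303278 0.30115717 0.0105    ] len 0.08298399475060876 yaw of y axis 1.5878190752808485 w 0.06836318081723285
[[ 0.5159 -0.0481  0.0324]
 [ 0.619  -0.05    0.0102]
 [ 0.6092 -0.2588  0.0227]
 [ 0.5038 -0.2569  0.019 ]]
bed [ 0.56014672 -0.17863487 -0.04188572] rms px 0.7809882755657889 [-1.5 -1.   0.9  0.7  1.2 -0.4 -0.7  0.4  0.3  0.5 -0.2 -0.6  0.7  1.1
 -0.5 -0.3]
bed [ 0.5600025  -0.17876288 -0.04183171  0.01863937] rms px 0.7386028236502648 [-1.4 -0.9  0.7  0.8  1.  -0.8 -0.7 -0.   0.6  0.8 -0.3 -0.2  0.5  0.8
 -0.4 -0.6]
```

Run:
```python
from plant import r
from h import *
import pickle
o={};T=[]
for n,p,l in [("B",[.560,-.155,.18],.02),("C",[.5831,.3012,.17],.0105)]:
    r.move_pose(p,[np.pi,0,np.pi/2]); r.wait(.3)
    m=r.camera_model("wrist"); im=r.read_camera("wrist"); 
    c=proj(m,[.5602,-.155,.02] if n=="B" else [.5831,.3012,.01])[0]
    w,h,s=(156,234,2.5) if n=="B" else (130,180,3)
    x,y=int(c[0]-w/2),int(c[1]-h/2); o[n]=(m,im,x,y,s); print(n,c,x,y)
    g=cv2.resize(im[y:y+h,x:x+w,::-1],None,fx=s,fy=s,interpolation=cv2.INTER_CUBIC)
    g=(255*(g/255.)**.8).astype(np.uint8)
    T.append(cv2.copyMakeBorder(g,0,600-g.shape[0],0,400-g.shape[1],cv2.BORDER_CONSTANT))
pickle.dump(o,open("w2.pkl","wb"));print(r.get_state()["time_s"])
cv2.imwrite("pics/close.png",np.hstack(T))
```

```text
B [318.17044005 178.12359141] 240 61
C [318.41605623 178.22834626] 253 88
7.8333
```

View pics/close.png

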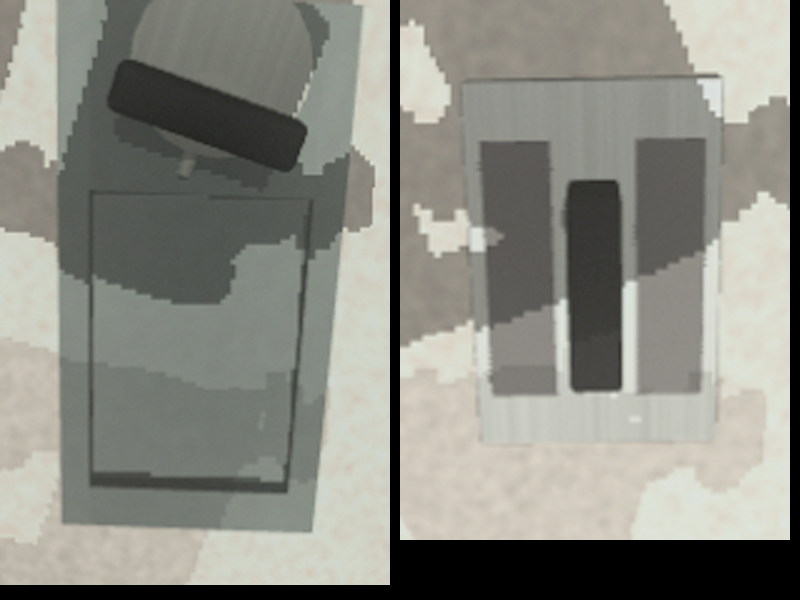

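The close view settles the identity: the right-hand plate is the 80 x 120 one, with corners at (463,80), (720,77), (715,441) and (481,441). The pocket rim is at (90,191), (313,199), (288,493) and (91,486). The wing runs from about (108,85) to (305,145), already turned roughly 0.3 clockwise, and the pin is at (186,168).

```bash
cat > fit2.py <<'E'
from h import *
import pickle
o=pickle.load(open("w2.pkl","rb"))
def fit(n,mod,pix,x0,freez=False,z=0.01):
    m,im,x,y,s=o[n]; uv=(np.array(pix)+.5)/s-.5+[x,y]; mod=np.array(mod)/1e3
    def pts(v):
        c,q=np.cos(v[2]),np.sin(v[2]); return np.c_[mod@np.array([[c,q],[-q,c]])+v[:2],np.full(len(mod),v[3] if freez else z)]
    f=least_squares(lambda v:(proj(m,pts(v))-uv).ravel(),x0+([z] if freez else []))
    print(n,np.round(f.x,4),np.round(f.fun.reshape(-1,2),1).tolist())
    return f.x
for fz in (0,1):
    b=fit("B",[(-41.5,61.5),(41.5,61.5),(41.5,-61.5),(-41.5,-61.5),(-53.5,-80),(53.5,-80)],[(90,191),(313,199),(288,493),(91,486),(62,523),(312,532)],[.56,-.18,-.04],fz,.02)
    c=fit("C",[(-40,60),(40,60),(40,-60),(-40,-60)],[(63,80),(320,77),(317,441),(80,441)],[.583,.3,.02],fz,.01)
    c=fit("C",[(-34.5,41.5),(34.5,41.5),(34.5,-41.5),(-34.5,-41.5)],[(80,142),(306,138),(301,391),(90,395)],[.583,.3,.02],fz,.0105)
E
python3 fit2.py
```

```text
B [ 0.5598 -0.1784 -0.0415] [[0.1, -0.2], [-0.1, 0.1], [-0.0, -0.0], [-0.3, -0.0], [0.2, 0.2], [0.1, 0.0]]
C [0.5824 0.3017 0.0136] [[-0.9, 0.3], [1.3, -0.1], [-0.6, -0.6], [0.1, 0.5]]
C [0.5822 0.3015 0.0115] [[0.2, 0.2], [-0.5, 0.5], [-0.6, -0.2], [0.9, -0.7]]
B [ 0.5598 -0.1785 -0.0415  0.0199] [[0.1, -0.2], [-0.1, 0.2], [-0.1, -0.1], [-0.2, -0.0], [0.2, 0.1], [0.1, -0.0]]
C [0.5824 0.3015 0.0136 0.0091] [[-0.8, 0.4], [1.2, 0.0], [-0.7, -0.8], [0.2, 0.3]]
C [0.5822 0.3023 0.0115 0.0141] [[-0.3, -0.3], [-0.0, 0.1], [-0.2, 0.3], [0.5, -0.2]]
```

Run:
```python
from plant import r
from h import *
pi=np.pi; R=[pi,0,pi/2+.0125]
r.command_gripper(.05,60)
r.move_pose([.5823,.3016,.09],R)
print("hit",r.move_l([.5823,.3016,.015],v=.08,max_force=8))
s=r.get_state();print(s["ee_pos"],s["ft_force"])
r.command_gripper(0,60); s=r.get_state();print(s["opening"],s["grip_force"],s["ee_pos"])
r.move_l([.5823,.3016,.12],v=.12)
R=[pi,0,pi/2-.0415]
r.move_pose([.5598,-.1784,.12],R)
r.move_l([.5598,-.1784,.055],v=.1); r.wait(.3)
s=r.get_state();print(s["ee_pos"],s["opening"],s["ft_force"],s["time_s"])
im=r.read_camera("wrist")[:,:,::-1]; sc=r.read_camera("scene")[:,:,::-1]
m=r.camera_model("wrist");import pickle;pickle.dump((m,im),open("w3.pkl","wb"))
a=cv2.resize(im[90:,160:480],(500,484),interpolation=cv2.INTER_CUBIC)
b=cv2.resize(sc[140:230,250:350],(300,270),interpolation=cv2.INTER_CUBIC)
cv2.imwrite("pics/held.png",np.hstack([a,cv2.copyMakeBorder(b,0,214,0,0,cv2.BORDER_CONSTANT)]))
```

```text
hit False
[0.58261057 0.3017225  0.01561212] [ 1.01249491 -0.40326425  0.62346165]
0.015172932145058559 59.889289140701294 [0.58262655 0.30176649 0.01563165]
[ 0.55993891 -0.17845381  0.05539215] 0.01496320506156362 [-0.40979113  0.38602907 -3.56236269] 14.05
```

View pics/held.png

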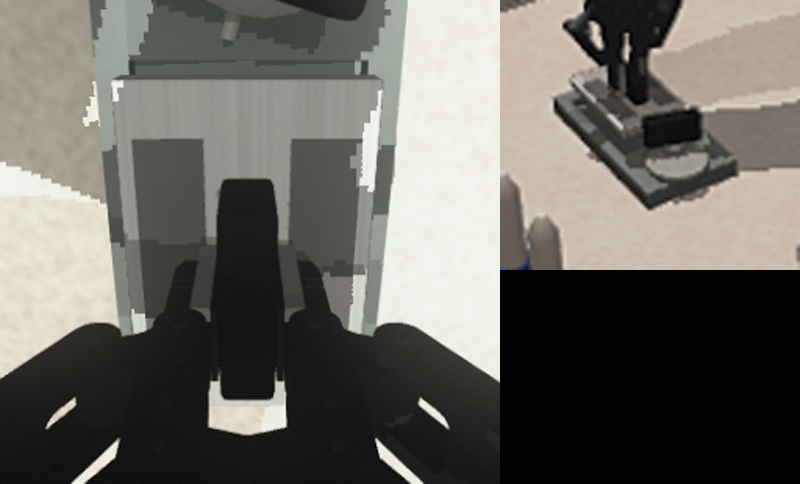

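The held carrier's far corners are at about (112,78) and (382,80), with the pocket's far rim corners behind at (130,60) and (368,60). I'll compare these metrically.

Run:
```python
from h import *
import pickle
m,im=pickle.load(open("w3.pkl","rb"))
b=np.array([.5598,-.1784]);t=-.0415;R=np.array([[np.cos(t),-np.sin(t)],[np.sin(t),np.cos(t)]])
f=lambda p:(np.array(p)+.5)/1.5625-.5+[160,90]
for n,p,z in [("plate",(112,78),.0498),("plate",(382,80),.0498),("rim",(130,60),.02),("rim",(368,60),.02)]:
    print(n,np.round(1e3*R.T@(onz(m,f(p),z)[:2]-b),2))
for P,z in [((-40,60),.0498),((40,60),.0498),((-41.5,61.5),.02),((41.5,61.5),.02)]:
    print((proj(m,[*(R@np.array(P)/1e3+b),z])[0]-[160,90])*1.5625)
g=cv2.resize(im[125:175,215:425],None,fx=3.8,fy=3.8,interpolation=cv2.INTER_CUBIC)
cv2.imwrite("pics/edge.png",cv2.convertScaleAbs(g,alpha=1.3,beta=20))
```

```text
plate [-40.31  59.87]
plate [39.05 59.21]
rim [-41.38  61.81]
rim [41.52 61.75]
[112.72848139  77.25478874]
[385.10908472  77.05362255]
[129.44399114  60.62045123]
[367.60515313  60.44651866]
```

View pics/edge.png

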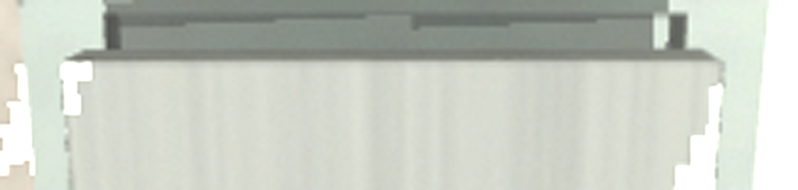

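Run:
```python
from plant import r
from h import *
P=np.array([.5600,-.1782])
r.move_l([*P,.040],v=.08); f0=r.get_state()["ft_force"]
h=r.move_l([*P,.0245],v=.02,max_force=8); s=r.get_state()
print(h,s["ee_pos"],s["ft_force"]-f0,s["moment"],s["time_s"])
```

```text
True [ 0.55982098 -0.17814341  0.02558328] [-6.50680569e-03  7.91107137e-01  1.08176306e+01] [0.02585477 0.12206699 0.03178294] 15.175
```

It stopped at z 0.0256, exactly 10 mm above the grasp height, so the plate is on the pocket floor. I'll release and check.

Run:
```python
from plant import r
from h import *
import pickle
r.command_gripper(.04); s=r.get_state(); p=s["ee_pos"]
r.move_l([p[0],p[1],.11],v=.15)
r.move_pose([.560,-.135,.18],[np.pi,0,np.pi/2-.0415]); r.wait(.3)
m=r.camera_model("wrist"); im=r.read_camera("wrist"); pickle.dump((m,im),open("w4.pkl","wb")); print(r.get_state()["time_s"])
c=proj(m,[.5602,-.14,.02])[0];x,y=int(c[0]-100),int(c[1]-120);print(x,y)
cv2.imwrite("pics/seated.png",cv2.resize(im[y:y+240,x:x+200,::-1],None,fx=2.5,fy=2.5,interpolation=cv2.INTER_CUBIC))
```

```text
17.0333
219 63
```

View pics/seated.png

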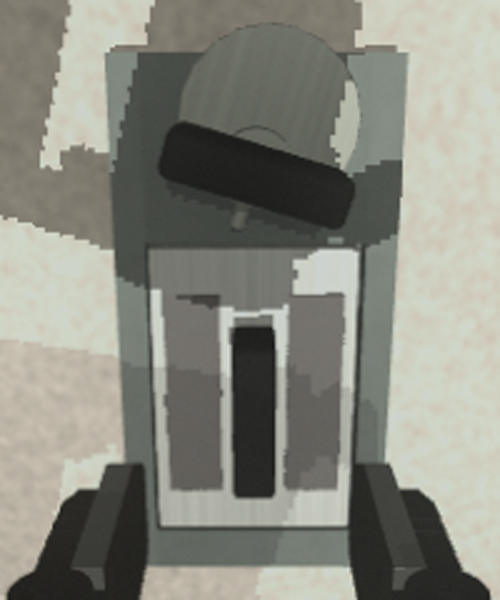

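The plate is seated with even gaps all round, flush, and square to the rim: corners (150,248), (362,248), (350,525), (160,525). The wing is turned about 0.30 rad clockwise. Next I'll check the wing model against the picture, then grasp the wing.

Run:
```python
from plant import r
from h import *
import pickle
m,im=pickle.load(open("w4.pkl","rb")); t=-.0415; K0=np.array([.5598-.092*np.sin(t),-.1784+.092*np.cos(t)])
def wing(phi,c=K0):
    a=t-phi;R=np.array([[np.cos(a),-np.sin(a)],[np.sin(a),np.cos(a)]])
    return np.c_[np.array([(-30,8),(30,8),(30,-8),(-30,-8)])/1e3@R.T+c,[.074]*4]
print(K0);
# dark mask of wing vs model hull
g=im.max(2); 
H=lambda phi,dx,dy:cv2.convexHull(np.vstack([proj(m,wing(phi,K0+[dx,dy])-[0,0,h]) for h in (0,.034)]).astype(np.float32))
mask=(g<65).astype(np.uint8); lab=cv2.connectedComponents(mask)[1]
c=proj(m,[*K0,.07])[0].astype(int); l=lab[c[1],c[0]]; W=(lab==l); print("px",W.sum())
best=[]
for phi in np.arange(.2,.41,.02):
  for dx in np.arange(-3,3.1,1)*1e-3:
    for dy in np.arange(-3,3.1,1)*1e-3:
      q=np.zeros_like(g);cv2.fillConvexPoly(q,np.round(H(phi,dx,dy)*16).astype(np.int32),1,cv2.LINE_8,4)
      best.append(((q&W).sum()/(q|W).sum(),round(phi,2),dx,dy))
print(sorted(best)[-4:])
q=r.solve_ik([*K0,.040],[np.pi,0,np.pi+t-.3]);print(q)
```

```text
[ 0.5636169  -0.08647921]
px 2182
[(np.float64(0.871308946672543), np.float64(0.26), np.float64(-0.001), np.float64(-0.001)), (np.float64(0.8725187472430525), np.float64(0.3), np.float64(-0.001), np.float64(-0.001)), (np.float64(0.8733451015004413), np.float64(0.3), np.float64(-0.001), np.float64(0.0)), (np.float64(0.8803003533568905), np.float64(0.28), np.float64(-0.001), np.float64(-0.001))]
[-0.2164795   0.56978391  1.62184395  0.          0.9499648  -1.44577583]
```

Run:
```python
from plant import r
from h import *
t=-.0415; c=np.array([.5633,-.0866]); phi=.29; pi=np.pi
r.command_gripper(.045)
r.move_pose([*c,.12],[pi,0,pi+t-phi])
print("hit",r.move_l([*c,.040],v=.1,max_force=8)); f0=r.get_state()
r.command_gripper(0,50); s=r.get_state()
print(s["ee_pos"],s["opening"],s["ft_force"]-f0["ft_force"],s["moment"]-f0["moment"],s["time_s"])
for phi in (.45,.6,.8,1.0,1.2):
    c=c+np.clip((s["ft_force"]-f0["ft_force"])[:2]*3e-5,-.0008,.0008)
    r.move_pose([*c,.040],[pi,0,pi+t-phi]); s=r.get_state()
    print(phi,np.round(c,4),np.round(s["ft_force"]-f0["ft_force"],1),np.round(s["moment"]-f0["moment"],3),round(s["opening"],4),round(s["joint_positions"][5],2),round(s["time_s"],2))
np.save("c.npy",np.r_[c,f0["ft_force"],f0["moment"]])
```

```text
hit False
[ 0.56372383 -0.08618081  0.04070606] 0.01550099659109514 [-0.22831713  4.49291184  4.95879946] [0.64340112 0.12226429 0.06688152] 19.675
0.45 [ 0.5633 -0.0865] [0.6 5.3 5.9] [0.7   0.095 0.043] 0.0156 -1.3 19.95
0.6 [ 0.5633 -0.0863] [1.  4.6 6.4] [0.611 0.116 0.023] 0.0152 -1.15 20.22
0.8 [ 0.5633 -0.0862] [1.3 4.  5.7] [0.532 0.084 0.033] 0.0155 -0.95 20.52
1.0 [ 0.5634 -0.086 ] [2.3 3.3 4.6] [0.55  0.101 0.007] 0.0156 -0.75 20.83
1.2 [ 0.5634 -0.086 ] [1.5 3.8 6. ] [ 0.563 -0.012 -0.002] 0.0153 -0.55 21.14
```

Run:
```python
from plant import r
from h import *
t=-.0415; pi=np.pi; a=np.load("c.npy"); c=a[:2]; neg=False; mx=0
phi=1.4; lim=2.75
while phi<lim:
    r.move_pose([*c,.040],[pi,0,pi+t-phi]); r.wait(.1)
    s=r.get_state(); f=s["ft_force"]-a[2:5]; mz=(s["moment"]-a[5:])[2]
    yaw=s["tcp_rot"][2]; print(round(phi,2),"act",round(pi+t-yaw,3),np.round(f,1),round(mz,3),round(s["time_s"],2))
    mx=max(mx,mz)
    if mz>.6: print("stop");break
    if mx>.12 and mz<-.05: neg=True
    if neg and mz>-.04: print("detent");break
    c=c+np.clip(f[:2]*3e-5,-.0005,.0005)
    phi+=.1 if phi<1.5 and mz<.06 else .04
np.save("c.npy",np.r_[c,a[2:]])
```

```text
1.4 act 1.393 [3.3 4.7 6.5] 0.003 21.55
1.5 act 1.493 [1.9 3.2 5.5] 0.044 21.9
1.54 act 1.533 [2.  2.  5.9] -0.01 22.25
1.58 act 1.573 [1.8 1.9 6.3] 0.061 22.6
1.62 act 1.613 [1.5 1.9 6.6] 0.015 22.95
1.66 act 1.653 [2.4 1.4 5.7] 0.046 23.3
1.7 act 1.693 [ 0.5 -0.1  6.9] 0.05 23.65
1.74 act 1.733 [ 0.6 -0.1  6.4] 0.033 24.0
1.78 act 1.773 [ 1.  -0.5  6.3] 0.057 24.35
1.82 act 1.813 [0.2 0.8 7. ] 0.064 24.7
1.86 act 1.853 [1.5 0.3 7. ] 0.005 25.05
1.9 act 1.893 [0.6 0.6 6.4] 0.04 25.4
1.94 act 1.933 [1.2 0.3 7. ] 0.019 25.75
1.98 act 1.973 [ 0.4 -0.6  7.7] 0.094 26.1
2.02 act 2.013 [-0.1 -0.7  7.2] 0.314 26.45
2.06 act 2.053 [ 0.7 -0.6  6.6] 0.368 26.8
2.1 act 2.093 [ 0.2 -0.2  7.2] 0.311 27.15
2.14 act 2.133 [ 0.2 -0.5  6.9] 0.213 27.5
2.18 act 2.173 [-0.1 -0.   7.3] 0.208 27.85
2.22 act 2.213 [0.9 0.2 6.7] 0.08 28.2
2.26 act 2.253 [0.4 0.3 7.2] -0.036 28.55
2.3 act 2.293 [-0.2  0.7  6.9] -0.1 28.9
2.34 act 2.334 [1.3 0.2 6.5] -0.243 29.25
2.38 act 2.374 [1.4 0.2 6. ] -0.353 29.6
2.42 act 2.414 [ 0.5 -1.1  6.3] -0.106 29.95
2.46 act 2.453 [ 1.1 -2.8  7.2] 0.307 30.3
detent
```

The torque shows the ridge top at about 2.23 and the detent at about 2.43–2.45. I'll relax slightly, let go, and look.

Run:
```python
from plant import r
from h import *
t=-.0415; pi=np.pi; c=np.load("c.npy")[:2]
r.move_pose([*c,.040],[pi,0,pi+t-2.435]); r.command_gripper(.045)
r.move_l([*c,.13],v=.12)
r.move_pose([.560,-.135,.18],[pi,0,pi/2+t]); r.wait(.3)
m=r.camera_model("wrist"); im=r.read_camera("wrist"); s=r.get_state(); print(s["time_s"],s["ft_force"])
p=lambda pin,phi:proj(m,[*(c+(.024+pin)*np.array([np.cos(t-phi-pi/2),np.sin(t-phi-pi/2)])),.0265])[0]
cc=proj(m,[.5602,-.14,.02])[0];x,y=int(cc[0]-100),int(cc[1]-120)
for phi in (2.40,2.44): print(phi,[np.round((p(q,phi)-[x,y])*2.5) for q in (0,.0035,.0055)])
cv2.imwrite("pics/locked.png",cv2.resize(im[y:y+240,x:x+200,::-1],None,fx=2.5,fy=2.5,interpolation=cv2.INTER_CUBIC))
```

```text
33.1 [ 0.69789094  0.44975665 -0.08710797]
2.4 [array([209., 111.]), array([203., 103.]), array([199.,  99.])]
2.44 [array([211., 109.]), array([205., 101.]), array([201.,  96.])]
```

View pics/locked.png

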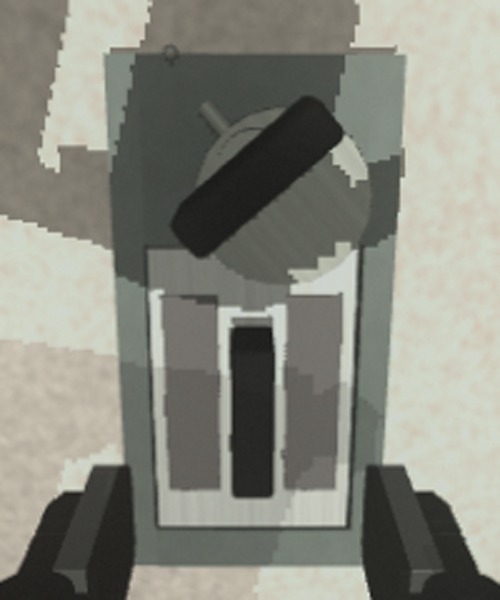

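The picture shows the wing at about 2.42 rad and the pin end at (205,103), which matches the predicted 3.5 mm locked position. The disc overlaps the plate, and the carrier hasn't moved.

```bash
python3 -c "
from plant import r
print(r.job_done())"
```

```text
the job is handed in; nothing more can be done
None
```

The larger carrier is flat and square in the pocket, the knob is locked in its detent at about 2.42 rad with the gripper clear, and I handed the job in at about 33 s; no verdict came back.

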